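# Ease the fan shroud's retaining ring to two full turns

## Robot

A 7-joint arm with a two-finger parallel gripper is mounted at the origin on the work surface. World frame = base frame: x ahead of the robot, y to its left, z up, the work surface at z = 0. Lengths are in m, angles in rad, forces in N, time in s.
With the tool pointing down it reaches from about 0.425 to 0.925 m from the base axis. Payload 6.8 kg.
Tool frame: the origin (TCP) lies midway between the tips of the shut fingers; the grasp point (between the pads) lies 19 mm behind it (grip_point_offset is the z of the grasp point in the tool frame, in m); z points along the fingers, y is the line along which they close (so a half turn about z gives the same grasp; the last joint's range is limited). The gripper opens to 85 mm and grips with 20 to 120 N. Pads are 22 mm wide; open, the fingers measure 114 mm over their backs; the gripper's body (76 mm by 85 mm) begins 54 mm behind the grasp point. The pads swing forward as they close: fully open they stand 13 mm farther back than shut.
Start: joints at [1.147, 0.477, 0.022, 1.555, -0.011, 1.109, -0.083], TCP at [0.21, -0.642, 0.231] pointing down, gripper open.
Joint ranges: [-2.96, 2.96], [-0.34, 2.1], [-1.41, 1.46], [0.24, 2.44], [-1.37, 4.51], [0.17, 1.92], [-2.96, 2.96]. Speed limits (rad/s): [2.39, 2.39, 3.14, 3.14, 3.14, 3.14, 3.14].

## Interface

Orientations are given as a rotation vector (axis times angle).
In Python, from bench import get_obs, grab_frame, calibration, hand_in, grip_point_offset gives the robot as it stands.
- The arm moves only by the shell command python3 -m pendant 'ROWS' [OPENING] [FORCE]. ROWS is a JSON object of lists of equal length, an entry for each row: "translation": the shift along the world's x, y, z in units of 25 mm (1.0 is 25 mm), a list of three; "delta_rot": the turn, a rotation vector about the world's x, y, z in units of 5 degrees (1.0 is 5 degrees), a list of three. In form: {"translation": [[dx, dy, dz], ...], "delta_rot": [[rx, ry, rz], ...]}. A call has 1 to 12 rows; each row is the pose to reach, as a shift and turn from the pose commanded when the call began; what a row does not reach only later rows make up. A row lasts 1/8 s, in which the tool goes at most 62.5 mm and 10.7 degrees, less where a joint would pass 70% of its speed; a pose out of reach is approached as far as the arm can. A call with a gripper value outside its range is refused whole. OPENING is the opening, from 0 (shut) to 1 (fully open), set as the call begins (- or left out, the last holds). The fingers move at their own pace and stop on an object; FORCE is the grip in N (left out, the last holds). Time passes only in rows, so rows that repeat a pose let the fingers close. It gives the time, the measured TCP pose, the force, the opening and the grip force at its end, in the units of the state.
- get_obs(): the state, without advancing time (a new reading comes with each control period).
- grab_frame(name): name is "scene" or "top"; returns (picture, depth): 420x560x3 uint8, red, green, blue; 420x560 float32, m along the optical axis (not along the pixel's ray), 0 where there is no reading.
- calibration(name): a dict with "K" (3x3 intrinsics, pixels), "rvec" (rotation vector, rad) and "tvec" (3), from world to camera coordinates, as OpenCV has them. Camera axes: x right, y down, z forward; pixel columns grow to the right and rows downward; lengths in m; the calibration is good to about 2 mm. A picture is of the moment at which its call begins. calibration takes no time and is no camera call.
- hand_in(): hands the job in; it is judged then, once.
The state is a dict: "clock": time; "joints": joint angles; "qvel": joint speeds; "tau": joint torques, N m; "tcp_pos": TCP position; "orientation": TCP orientation; "contact_force": force on the tool from outside, world axes, zero at the start; "moment": the same for the moment, N m; "grip_width": finger opening in m; "gripper_force": force on a finger pad.
Only numpy, scipy, OpenCV 4.12 (cv2) and the standard library are available. Lean on these libraries where they do the work, as an engineer would, in place of code of your own. Each camera call takes 0.05 s, during which the arm holds its last target. There are 200 camera calls.

## Task

Loosen the knurled retaining ring on the grey fan shroud by rolling it round with a fingertip on its rim, anticlockwise seen from above, until it stands two full turns from tight: it is tight when the dark line on the ring first meets the pointer on the shroud, and someone has already eased it by less than half a turn. So bring the line round past the pointer once and stop it at the pointer the next time it comes, never running on a quarter turn or more beyond that, or the thread lets go. Nothing is to be gripped or picked up, and the coaster, the faceplate and the screwdriver stay where they lie.

Things in the scene. Friction and masses are not known exactly. Their poses are not given: they have to be found in the camera images.
- ring (a joint): angle of the knurled aluminium retaining ring about its vertical axis, rad: 0 = tight (line at the pointer), growing anticlockwise seen from above (loosening); 6.28 = one full turn, 12.57 = two; stops at 0 and 18.85. Starts between 0.4 and 2.6. It turns in place without rising, needs about 0.05 N m (1 to 2 N at the rim; a fingertip pressed on the ribs with 5 to 15 N) and stays where it is left
- ring_centre (a point): on the ring's axis at the height of its rib tops, 58.5 mm above the table; axes as the shroud's. Ring: 104 mm diameter over the ribs, underside at 37 mm, top face from 34 to 52 mm radius; 35 rounded ribs, 5 mm wide, 10 degrees apart, 2 mm proud at the side, 1.5 mm on top, run up the side and in to 35 mm radius. A fixed slotted cap, 65 mm across, fills the middle up to 54 mm
- ring_line (a point): outer end of the dark engraved line, 8 mm wide, that crosses the ring's top and side in place of one rib; turns with the ring, at 50 mm radius
- pointer_tip (a point): tip of the small black pointer, 6 mm wide and 20 mm long, raised 6 mm on the shroud's top and pointing at the ring; fixed, 55 mm from the ring's axis, 41 mm above the table
- shroud: grey plastic fan shroud, a square box 150 x 150 mm and 35 mm high, screwed flat to the table; the ring sits centrally on top. Origin under its centre at table level; the pointer lies on its -x side. The space above the shroud's top, beside the ring, is free
- coaster: loose round yellow ceramic coaster, 94 mm in diameter, 9 mm high, origin under its centre
- faceplate: loose chrome drive faceplate lying flat, 42 x 149 x 10 mm (x, y, z), origin under its centre
- screwdriver: loose screwdriver with a black handle, 170 mm long, 26 mm high, lying along its x axis, handle to -x, origin on the table under its middle
- diskbox: fixed beige disk box with a smoked hinged lid, 190 x 130 x 85 mm (about 125 mm high with the lid's knob), origin under its centre; stands to the right, not part of the work

How it is judged:
On the way, in this order (a step that is already met when the one before it is completed fails the run):
1. the ring has come past its first full turn from tight (value of joint ring between 6.28 and 11.5 rad), for 0.1 s.
2. the ring stands at two full turns, the line at the pointer (value of joint ring between 12.216 and 12.916 rad), for 0.2 s.
At the end, for the whole second after the job is handed in: the ring is at rest at two full turns from tight (12.57 rad) within 0.35 rad (20 degrees), the line opposite the pointer; coaster, faceplate and screwdriver within 20 mm of where they lay (all of step 2 and velocity of joint ring between -0.05 and 0.05 rad/s and distance of each of coaster, faceplate, screwdriver from where it was at the start of the episode below 0.02 m); the robot touches nothing.
It fails at once if the ring is run a quarter turn or more beyond two full turns (value of joint ring above 14.13 rad).
It fails at once if the coaster, faceplate or screwdriver is shifted by 20 mm or more, or lifted (distance of any of coaster, faceplate, screwdriver from where it was at the start of the episode above 0.02 m).
It also fails if it takes over 64 s, if anything falls off the work surface, if the arm or the gripper's body presses on something with over 40 N, if the wrist force passes 120 N, or if a joint passes its speed limit or range.

## Working session

There is one attempt and no reset: what is moved stays moved. The work goes in short steps, Python scripts to look and compute and a shell command to move; the robot and the scene stay as the last step left them, time stands still between calls to the robot, and variables do not carry over. Pictures are saved under pics/ and viewed, at most 10 in all, crops included, and the job is handed in when it is done.

```bash
mkdir -p pics
python3 - <<'E'
from bench import *
import cv2,numpy as np
print(get_obs(),grip_point_offset)
for n in("scene","top"):
    p,d=grab_frame(n);cv2.imwrite(f"pics/{n}0.png",p[:,:,::-1]);np.savez(f"{n}0.npz",p=p,d=d)
    c=calibration(n);R=cv2.Rodrigues(np.array(c["rvec"]))[0];print(n,c["K"],-R.T@np.array(c["tvec"]).ravel(),R)
E
```

```text
{'clock': 0.0, 'joints': array([ 1.1469221 ,  0.47779606,  0.02232518,  1.55648592, -0.01149546,
        1.10929269, -0.08312657]), 'qvel': array([ 1.01458140e-03,  2.15210473e-04,  1.61009191e-04, -2.32882823e-05,
       -6.07485903e-04,  5.53537859e-04,  2.09103577e-03]), 'tau': array([ 1.73979224e-04, -5.96462703e+01,  1.60772167e+00, -2.81199324e+01,
        1.24388631e-02,  9.29618545e-03, -5.58718170e-06]), 'tcp_pos': array([ 0.20942537, -0.6410492 ,  0.2303136 ]), 'orientation': array([-3.10073186e+00, -4.93689901e-01,  6.66751566e-04]), 'contact_force': array([-0.27289559, -0.11773356, -0.31203452]), 'moment': array([ 0.00150671,  0.00143938, -0.01276537]), 'gripper_force': 0.0, 'grip_width': 0.08553063969517818} -0.0187
scene [[401.37360742   0.         281.37997803]
 [  0.         401.37360742 210.44790865]
 [  0.           0.           1.        ]] [ 1.35697014 -0.07528855  0.83785571] [[-0.02380352  0.99970543  0.00473829]
 [ 0.71075147  0.02025609 -0.70315151]
 [-0.70304036 -0.01336974 -0.71102427]]
top [[410.08361533   0.         287.48173249]
 [  0.         410.08361533 202.78656985]
 [  0.           0.           1.        ]] [ 0.30025115 -0.11108272  1.29568622] [[-0.01796706 -0.99982319  0.00554762]
 [-0.97701328  0.01637782 -0.21254839]
 [ 0.21241995 -0.00923897 -0.97713479]]
```

View pics/top0.png

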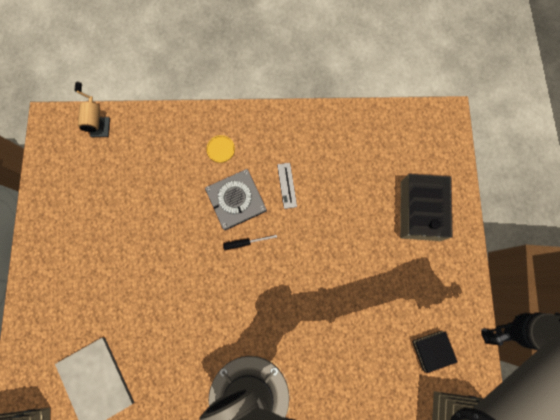

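View pics/scene0.png

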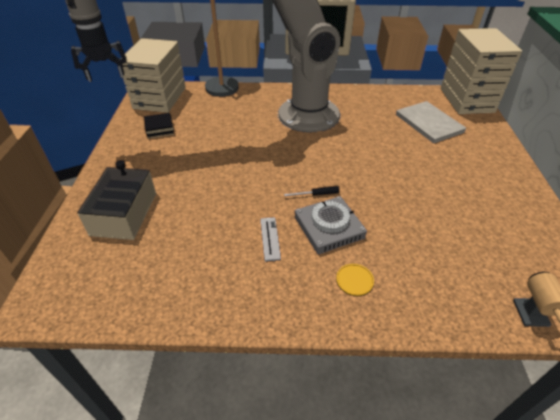

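The top view shows the shroud and ring at about (235,197), coaster (220,149), faceplate (287,185), screwdriver (250,242). The scene view has the ring at about (331,217). Next I'll enlarge the ring and measure it.

```bash
cat > h.py <<'E'
from bench import *
import cv2,numpy as np
def ray(n,uv,z):
    c=calibration(n);R=cv2.Rodrigues(np.array(c["rvec"]))[0];o=-R.T@np.array(c["tvec"]).ravel()
    d=R.T@np.linalg.inv(c["K"])@np.array([uv[0],uv[1],1.]);return o+d*(z-o[2])/d[2]
def proj(n,P):
    c=calibration(n);return cv2.projectPoints(np.array(P,float).reshape(-1,3),np.array(c["rvec"],float),np.array(c["tvec"],float),np.array(c["K"]),None)[0][:,0]
E
python3 - <<'E'
from h import *
t=np.load("top0.npz");s=np.load("scene0.npz")
a=cv2.resize(t["p"][155:255,195:310],None,fx=5,fy=5,interpolation=cv2.INTER_CUBIC)
b=cv2.resize(s["p"][185:255,285:375],None,fx=5,fy=5,interpolation=cv2.INTER_CUBIC)
o=np.zeros((500,575,3),np.uint8);o[:]=a;cv2.imwrite("pics/tz.png",o[:,:,::-1]);cv2.imwrite("pics/sz.png",b[:,:,::-1])
# ring: bright, low-saturation pixels
for n,f,box,z in(("top",t,(170,225,210,262),.0585),("scene",s,(195,240,305,357),.0585)):
    p=f["p"];h=cv2.cvtColor(p,cv2.COLOR_RGB2HSV);m=((h[...,1]<60)&(h[...,2]>165)).astype(np.uint8)
    k=np.zeros_like(m);k[box[0]:box[1],box[2]:box[3]]=m[box[0]:box[1],box[2]:box[3]]
    ys,xs=np.nonzero(k);hull=cv2.convexHull(np.c_[xs,ys].astype(np.int32))
    e=cv2.fitEllipse(hull);print(n,len(xs),e,ray(n,e[0],z))
print("z med",[float(f["d"][int(y),int(x)]) for f,x,y in((t,235,197),(s,331,217))])
for nm,uv,z in(("coaster",(220,149),.009),("plate",(287,185),.01),("drv",(250,242),.02)):print(nm,ray("top",uv,z))
E
```

```text
top 389 ((231.81541442871094, 201.8383026123047), (31.953947067260742, 46.018802642822266), 25.153411865234375) [0.57507876 0.04896854 0.0585    ]
scene 305 ((330.3116760253906, 213.92662048339844), (25.373014450073242, 35.895347595214844), 98.81788635253906) [0.59584224 0.04291933 0.0585    ]
z med [1.2748271226882935, 1.0872944593429565]
coaster [0.7654359  0.09629383 0.009     ]
plate [ 0.63872333 -0.12273826  0.01      ]
drv [ 0.45445996 -0.0040759   0.02      ]
```

View pics/tz.png

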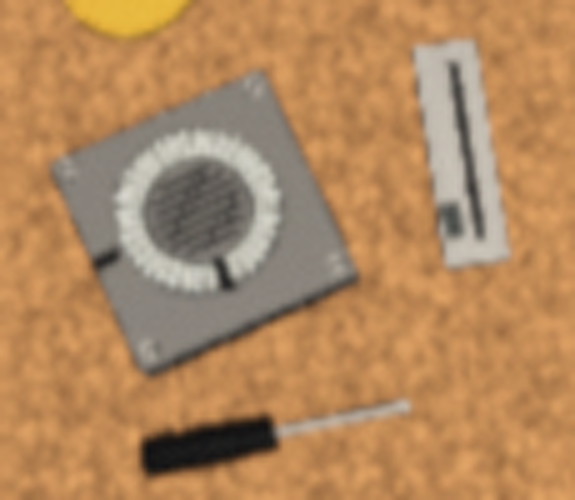

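View pics/sz.png

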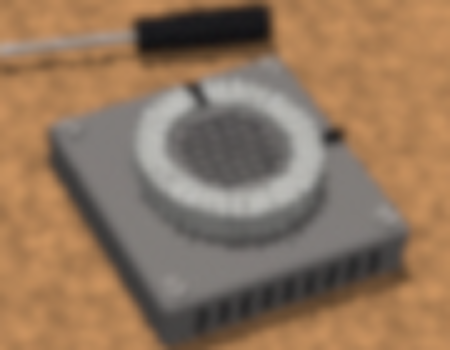

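In the crops, the line is at top pixel (240,210) and the pointer tip at (217.5,206), with the ring centre at about (234.6,197). The line is roughly a quarter turn anticlockwise of the pointer.

```bash
cat >> h.py <<'E'
def wrap(a):return (a+180)%360-180
def line(C,n="top",r0=38,r1=49,save=None):
    """darkest direction on the ring's top, deg in world"""
    p,d=grab_frame(n);g=cv2.cvtColor(p,cv2.COLOR_RGB2GRAY).astype(np.float32)
    if save:cv2.imwrite(save,p[:,:,::-1])
    A=np.radians(np.arange(360));rs=np.arange(r0,r1,2)/1000
    uv=proj(n,[[C[0]+r*np.cos(a),C[1]+r*np.sin(a),.058] for r in rs for a in A]).astype(np.float32)
    v=cv2.remap(g,uv[:,:1],uv[:,1:],cv2.INTER_LINEAR).reshape(len(rs),360).mean(0)
    k=cv2.blur(np.r_[v,v,v][None],(9,1))[0][360:720];return int(k.argmin()),k.min(),np.median(k)
E
python3 - <<'E'
from h import *
Z=lambda x,y:(x/5+195-.4,y/5+155-.4)
c=np.array([ray("top",Z(*q),.035) for q in((258,70),(52,165),(148,375),(355,275))]);print(c.round(3),c.mean(0),np.linalg.norm(c-np.roll(c,1,0),axis=1))
print("ring top",ray("top",Z(198,210),.0585),"scene",ray("scene",(231/5+284.6,147/5+184.6),.0585))
C=c.mean(0)
p=ray("top",Z(116,254),.041)-C;print("pointer",np.degrees(np.arctan2(p[1],p[0])),np.hypot(p[0],p[1]))
print("shroud -x",[np.degrees(np.arctan2(*(c[i]-c[j])[1::-1])) for i,j in((1,0),(2,3))])
l=ray("top",Z(228,282),.0585)-C;print("line",np.degrees(np.arctan2(l[1],l[0])),np.hypot(l[0],l[1]))
print(line(C),line(C,"scene"))
E
```

```text
[[ 0.689  0.007  0.035]
 [ 0.628  0.137  0.035]
 [ 0.493  0.075  0.035]
 [ 0.554 -0.054  0.035]] [0.59066254 0.04128627 0.035     ] [0.14817071 0.14364076 0.14919478 0.14242461]
ring top [0.59156265 0.04177422 0.0585    ] scene [0.59608246 0.04422578 0.0585    ]
pointer 112.65683178490889 0.05804457495826107
shroud -x [np.float64(114.966000130673), np.float64(115.38079318923695)]
line -157.72759541923455 0.04845787351245794
(201, np.float32(72.52181), np.float32(190.00934)) (200, np.float32(92.82518), np.float32(172.3982))
```

```bash
python3 -m pendant '{"translation":[[0.5,1,0],[1.5,3,0],[2.5,5,0],[3.5,7,0],[4.5,9,0],[5.5,11,0],[6.5,13,0],[7.5,15,0],[8.5,17,0],[9.5,19,0],[10.3,20.6,0],[10.8,21.6,0]],"delta_rot":[[0,0,0],[0,0,0],[0,0,0],[0,0,0],[0,0,0],[0,0,0],[0,0,0],[0,0,0],[0,0,0],[0,0,0],[0,0,0],[0,0,0]]}' 0 20
python3 -c "
from h import *
print(get_obs())"
```

```text
clock: 1.7
tcp_pos: [0.4804, -0.0991, 0.2314]
orientation: [-3.102, -0.498, -0.001]
contact_force: [-0.8, -0.9, -0.3]
grip_width: -0.0003
gripper_force: 0.0
{'clock': 1.7, 'joints': array([ 0.36973213,  0.19332554, -0.33077245,  1.9675013 ,  0.07413867,
        0.99180956, -1.2481219 ]), 'qvel': array([-0.3057885 ,  0.09956662, -0.12169069, -0.11145921,  0.07419706,
        0.03250105, -0.47910619]), 'tau': array([  0.93271086, -39.54146862,  -1.87754408, -25.87438345,
        -0.21762828,  -0.04668978,   0.48829749]), 'tcp_pos': array([ 0.48042268, -0.09911015,  0.23143808]), 'orientation': array([-3.10152815e+00, -4.98250726e-01, -8.29377730e-04]), 'contact_force': array([-0.76732573, -0.93664166, -0.29925097]), 'moment': array([-0.00711565,  0.02306932,  0.01641549]), 'gripper_force': 0.0, 'grip_width': -0.0003214032560593439}
```

```bash
python3 -m pendant '{"translation":[[0.5,1,-0.5],[1.2,2.5,-1.5],[2,4,-2.8],[2.5,5.3,-4.2],[2.76,5.8,-5.4],[2.76,5.8,-6.0],[2.76,5.8,-6.2],[2.76,5.8,-6.2]],"delta_rot":[[0,0,0],[0,0,0],[0,0,0],[0,0,0],[0,0,0],[0,0,0],[0,0,0],[0,0,0]]}'
python3 - <<'E'
from h import *
p,d=grab_frame("scene");q,d=grab_frame("top")
a=cv2.resize(p[150:260,270:390],(480,440));b=cv2.resize(q[150:260,180:260],(320,440))
cv2.imwrite("pics/n1.png",np.hstack([a,b])[:,:,::-1])
E
```

```text
clock: 2.7
tcp_pos: [0.5488, 0.0422, 0.0768]
orientation: [3.102, 0.491, 0.001]
contact_force: [0.5, 0.5, -0.4]
grip_width: -0.0002
gripper_force: 0.0
```

View pics/n1.png

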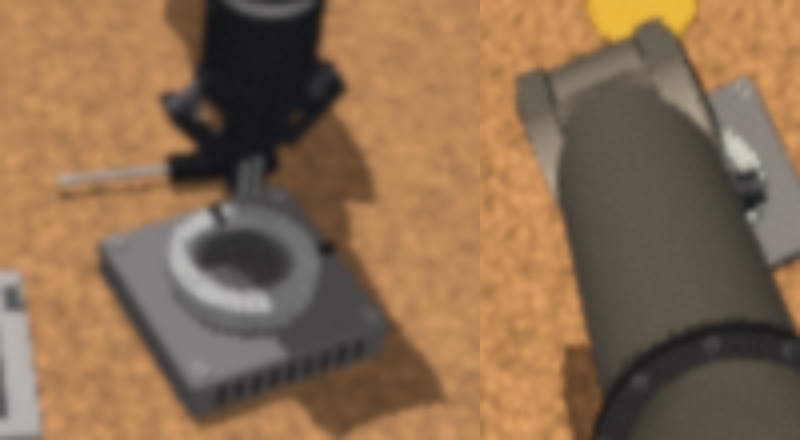

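The closed fingertip stands over the near-robot rim, beside the line (scene view). Next I'll press down.

```bash
python3 -m pendant '{"translation":[[0,0,-0.4],[0,0,-0.65],[0,0,-0.72],[0,0,-0.76],[0,0,-0.76]],"delta_rot":[[0,0,0],[0,0,0],[0,0,0],[0,0,0],[0,0,0]]}'
```

```text
clock: 3.42
tcp_pos: [0.5483, 0.0433, 0.0583]
orientation: [3.102, 0.494, -0.001]
contact_force: [-4.5, -1.1, 13.6]
grip_width: 0.0002
gripper_force: 7.0
```

```bash
python3 -m pendant '{"translation":[[0.01,-0.15,0],[0.06,-0.46,0],[0.16,-0.74,0],[0.32,-1.01,0],[0.52,-1.24,0],[0.75,-1.44,0],[0.88,-1.52,0],[0.88,-1.52,0]],"delta_rot":[[0,0,0],[0,0,0],[0,0,0],[0,0,0],[0,0,0],[0,0,0],[0,0,0],[0,0,0]]}'
python3 - <<'E'
from h import *
C=(.593,.043)
print(get_obs()["contact_force"],line(C,"scene",save="pics/l1.png"),line(C))
E
```

```text
clock: 4.42
tcp_pos: [0.5722, 0.0057, 0.0584]
orientation: [3.102, 0.494, 0.005]
contact_force: [0.3, 0.2, 8.3]
grip_width: 0.0002
gripper_force: 3.9
[0.28863024 0.19723478 8.26173661] (257, np.float32(58.41106), np.float32(107.006355)) (84, np.float32(63.821995), np.float32(83.521805))
```

```bash
python3 -m pendant '{"translation":[[0.28,-0.13,-0.02],[0.57,-0.21,-0.02],[0.88,-0.24,-0.02],[1.19,-0.21,-0.02],[1.48,-0.13,-0.02],[1.76,0,-0.02],[2.01,0.18,-0.02],[2.23,0.39,-0.02],[2.40,0.64,-0.02],[2.53,0.92,-0.02],[2.61,1.22,-0.02],[2.64,1.52,-0.02]],"delta_rot":[[0,0,0],[0,0,0],[0,0,0],[0,0,0],[0,0,0],[0,0,0],[0,0,0],[0,0,0],[0,0,0],[0,0,0],[0,0,0],[0,0,0]]}'
python3 - <<'E'
from h import *
C=(.593,.043)
print(get_obs()["contact_force"],line(C,"scene",save="pics/l2.png"),line(C))
E
```

```text
clock: 6.02
tcp_pos: [0.6385, 0.0428, 0.0584]
orientation: [3.101, 0.493, 0.005]
contact_force: [-0.1, -2.4, 9.5]
grip_width: -0.0002
gripper_force: 4.6
[-0.14695739 -2.40990176  9.53084743] (141, np.float32(21.835812), np.float32(75.13892)) (283, np.float32(35.674515), np.float32(86.810455))
```

```bash
python3 -m pendant '{"translation":[[-0.03,0.31,0],[-0.11,0.60,0],[-0.24,0.88,0],[-0.41,1.13,0],[-0.63,1.35,0],[-0.88,1.52,0],[-1.16,1.65,0],[-1.45,1.73,0],[-1.76,1.76,0],[-2.07,1.73,0],[-2.36,1.65,0],[-2.64,1.52,0]],"delta_rot":[[0,0,0],[0,0,0],[0,0,0],[0,0,0],[0,0,0],[0,0,0],[0,0,0],[0,0,0],[0,0,0],[0,0,0],[0,0,0],[0,0,0]]}'
python3 - <<'E'
from h import *
C=(.593,.043)
print(get_obs()["contact_force"],line(C,"scene",save="pics/l3.png"),line(C))
E
```

```text
clock: 7.62
tcp_pos: [0.5731, 0.0819, 0.0584]
orientation: [-3.102, -0.494, -0.008]
contact_force: [2.9, -0.8, 7.0]
grip_width: 0.0001
gripper_force: 3.6
[ 2.93471709 -0.83986046  6.99414166] (128, np.float32(51.73633), np.float32(178.64218)) (192, np.float32(58.402126), np.float32(162.39432))
```

```bash
python3 -m pendant '{"translation":[[-0.25,-0.18,-0.02],[-0.47,-0.39,-0.02],[-0.64,-0.64,-0.02],[-0.77,-0.92,-0.02],[-0.85,-1.22,-0.02],[-0.88,-1.52,-0.02],[-0.85,-1.83,-0.02],[-0.77,-2.13,-0.02],[-0.64,-2.40,-0.02],[-0.47,-2.66,-0.02],[-0.25,-2.87,-0.02],[0,-3.05,-0.02]],"delta_rot":[[0,0,0],[0,0,0],[0,0,0],[0,0,0],[0,0,0],[0,0,0],[0,0,0],[0,0,0],[0,0,0],[0,0,0],[0,0,0],[0,0,0]]}'
python3 - <<'E'
from h import *
C=(.593,.043)
print(get_obs()["contact_force"],line(C,"scene",save="pics/l4.png"),line(C))
p=cv2.imread("pics/l4.png");cv2.imwrite("pics/l4z.png",cv2.resize(p[175:265,275:385],None,fx=5,fy=5))
E
```

```text
clock: 9.22
tcp_pos: [0.5728, 0.0066, 0.0583]
orientation: [-3.101, -0.495, -0.007]
contact_force: [-1.7, 2.8, 13.8]
grip_width: 0.0005
gripper_force: 6.8
[-1.71908345  2.84613627 13.84527676] (238, np.float32(68.17375), np.float32(107.17746)) (123, np.float32(63.14388), np.float32(84.18144))
```

View pics/l4z.png

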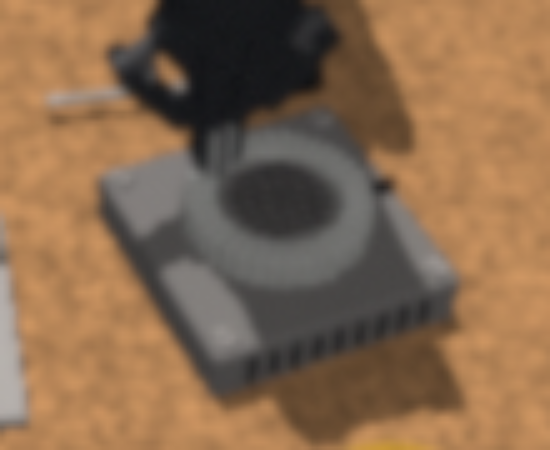

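The line is hidden under or behind the finger at about (225,150), so the ring has slipped some 15° in a turn. I'll go another 120°, lift and measure.

```bash
python3 -m pendant '{"translation":[[0.28,-0.13,0],[0.57,-0.21,0],[0.88,-0.24,0],[1.19,-0.21,0],[1.48,-0.13,0],[1.76,0,0],[2.01,0.18,0],[2.23,0.39,0],[2.40,0.64,0],[2.53,0.92,0],[2.61,1.22,0],[2.64,1.52,0]],"delta_rot":[[0,0,0],[0,0,0],[0,0,0],[0,0,0],[0,0,0],[0,0,0],[0,0,0],[0,0,0],[0,0,0],[0,0,0],[0,0,0],[0,0,0]]}'
python3 -m pendant '{"translation":[[0,0,0.5],[0,0,1.5],[0,-1.5,3],[0,-3.5,4],[0,-5.5,4.5],[0,-7,5],[0,-8,5],[0,-8,5]],"delta_rot":[[0,0,0],[0,0,0],[0,0,0],[0,0,0],[0,0,0],[0,0,0],[0,0,0],[0,0,0]]}'
python3 - <<'E'
from h import *
C=(.593,.043)
print(line(C,"scene",save="pics/l5.png"),line(C,save="pics/l5t.png"))
p=cv2.imread("pics/l5.png");q=cv2.imread("pics/l5t.png");cv2.imwrite("pics/l5z.png",np.hstack([cv2.resize(p[175:265,285:375],(400,400)),cv2.resize(q[155:245,190:280],(400,400))]))
E
```

```text
clock: 10.82
tcp_pos: [0.6385, 0.0427, 0.0584]
orientation: [3.101, 0.493, 0.005]
contact_force: [-2.5, -2.2, 12.7]
grip_width: -0.0
gripper_force: 6.4
clock: 11.82
tcp_pos: [0.6359, -0.1603, 0.1812]
orientation: [3.102, 0.486, -0.001]
contact_force: [-0.4, 0.9, 0.1]
grip_width: 0.0003
gripper_force: 0.0
(336, np.float32(86.225494), np.float32(183.32695)) (334, np.float32(81.12057), np.float32(199.31686))
```

View pics/l5z.png

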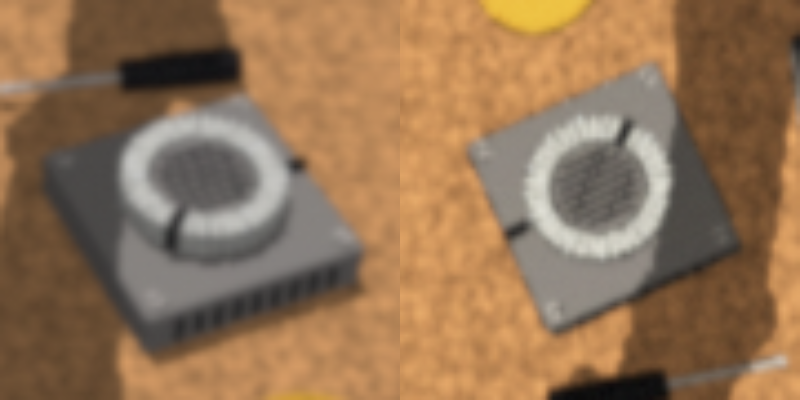

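The line is at 335° in the world, in both views, against the pointer at 115°. With 540° of finger travel that makes about 580° from tight, leaving 140°. I'll go back for another 120°.

```bash
python3 -m pendant '{"translation":[[0,1.2,0],[0,3,-0.5],[0,5,-1],[0,7,-2.5],[0,8,-3.8],[0,8,-4.6],[0,8,-4.9],[0,8,-5.02],[0,8,-5.02]],"delta_rot":[[0,0,0],[0,0,0],[0,0,0],[0,0,0],[0,0,0],[0,0,0],[0,0,0],[0,0,0],[0,0,0]]}'
python3 -m pendant '{"translation":[[-0.03,0.31,0],[-0.11,0.60,0],[-0.24,0.88,0],[-0.41,1.13,0],[-0.63,1.35,0],[-0.88,1.52,0],[-1.16,1.65,0],[-1.45,1.73,0],[-1.76,1.76,0],[-2.07,1.73,0],[-2.36,1.65,0],[-2.64,1.52,0]],"delta_rot":[[0,0,0],[0,0,0],[0,0,0],[0,0,0],[0,0,0],[0,0,0],[0,0,0],[0,0,0],[0,0,0],[0,0,0],[0,0,0],[0,0,0]]}'
python3 - <<'E'
from h import *
C=(.593,.043)
print(line(C,"scene",save="pics/l6.png"))
p=cv2.imread("pics/l6.png");cv2.imwrite("pics/l6z.png",cv2.resize(p[175:265,285:375],(400,400)))
E
```

```text
clock: 13.05
tcp_pos: [0.6355, 0.0426, 0.0583]
orientation: [3.103, 0.491, -0.004]
contact_force: [-11.1, 1.7, 16.6]
grip_width: -0.0003
gripper_force: 8.6
clock: 14.55
tcp_pos: [0.5739, 0.0805, 0.0585]
orientation: [-3.103, -0.491, -0.011]
contact_force: [1.8, 1.0, 7.1]
grip_width: -0.0001
gripper_force: 3.2
(131, np.float32(48.321), np.float32(178.25095))
```

View pics/l6z.png

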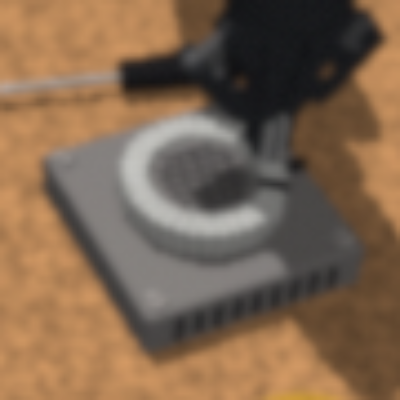

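The line shows just below the finger, at about (262,180) in the crop. I'll lift clear and measure it.

```bash
python3 -m pendant '{"translation":[[0,0,0.5],[0,0,1.5],[0,-1,3],[0,-3,4],[0,-5,4.5],[0,-7,5],[0,-9,5],[0,-9,5]],"delta_rot":[[0,0,0],[0,0,0],[0,0,0],[0,0,0],[0,0,0],[0,0,0],[0,0,0],[0,0,0]]}'
python3 - <<'E'
from h import *
C=(.593,.043)
print(line(C,"scene",save="pics/l7.png"),line(C,save="pics/l7t.png"))
E
```

```text
clock: 15.6
tcp_pos: [0.5698, -0.1509, 0.1818]
orientation: [3.102, 0.478, -0.0]
contact_force: [-0.6, -0.3, -0.1]
grip_width: 0.0002
gripper_force: 0.0
(81, np.float32(100.060165), np.float32(178.95264)) (83, np.float32(87.33402), np.float32(197.78096))
```

The line is at 82° (both views) and the pointer at about 114°, so 32° remain.

```bash
python3 -m pendant '{"translation":[[0,1.2,0],[0,3,-0.5],[0,5,-1],[0,7,-2],[0,8.5,-3.2],[0,9,-4.2],[0,9,-4.7],[0,9,-4.95],[0,9,-5.03],[0,9,-5.03]],"delta_rot":[[0,0,0],[0,0,0],[0,0,0],[0,0,0],[0,0,0],[0,0,0],[0,0,0],[0,0,0],[0,0,0],[0,0,0]]}'
python3 -m pendant '{"translation":[[-0.13,-0.08,0],[-0.36,-0.28,0],[-0.56,-0.51,0],[-0.72,-0.78,0],[-0.72,-0.78,0],[-0.72,-0.78,0.5],[-0.72,-0.78,1.5],[-0.72,-1.8,3],[-0.72,-3.5,4],[-0.72,-5.5,4.5],[-0.72,-7.5,5],[-0.72,-9,5]],"delta_rot":[[0,0,0],[0,0,0],[0,0,0],[0,0,0],[0,0,0],[0,0,0],[0,0,0],[0,0,0],[0,0,0],[0,0,0],[0,0,0],[0,0,0]]}'
python3 - <<'E'
from h import *
C=(.593,.043)
print(line(C,"scene",save="pics/l8.png"),line(C,save="pics/l8t.png"))
p=cv2.imread("pics/l8.png");q=cv2.imread("pics/l8t.png");cv2.imwrite("pics/l8z.png",np.hstack([cv2.resize(p[175:265,285:375],(400,400)),cv2.resize(q[155:245,190:280],(400,400))]))
E
```

```text
clock: 16.95
tcp_pos: [0.5731, 0.0827, 0.0583]
orientation: [-3.101, -0.493, -0.009]
contact_force: [-2.4, 4.4, 14.5]
grip_width: 0.0
gripper_force: 7.0
clock: 18.45
tcp_pos: [0.5529, -0.1477, 0.1822]
orientation: [3.101, 0.488, 0.004]
contact_force: [0.6, 0.1, -0.7]
grip_width: -0.0002
gripper_force: 0.0
(112, np.float32(98.11793), np.float32(180.01349)) (114, np.float32(84.79149), np.float32(195.76898))
```

View pics/l8z.png

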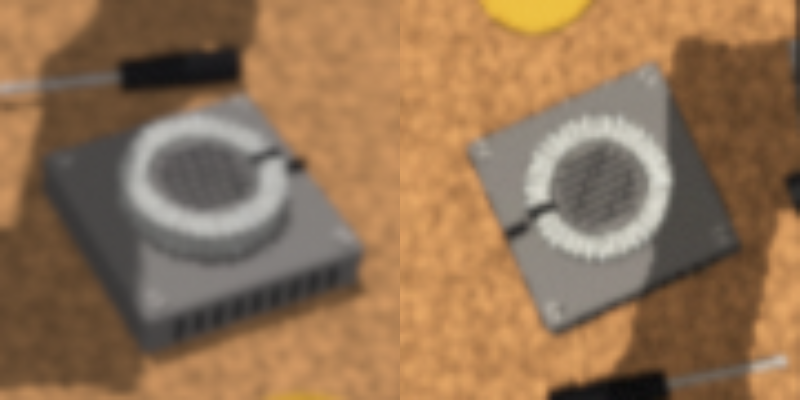

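The line now stands at the pointer in both views: about (270,157) in the scene half and (530,220) in the top half. The arm is clear of everything.

```bash
python3 -m pendant '{"translation":[[0,0,0],[0,0,0],[0,0,0],[0,0,0]],"delta_rot":[[0,0,0],[0,0,0],[0,0,0],[0,0,0]]}'; python3 -c "
from bench import *
print(hand_in())"
```

```text
clock: 19.05
tcp_pos: [0.5527, -0.1431, 0.1801]
orientation: [-3.102, -0.496, 0.0]
contact_force: [0.3, -0.1, 1.1]
grip_width: 0.0002
gripper_force: 0.0
the job is handed in; nothing more can be done
None
```

I turned the ring to two full turns from tight, with the line within about 2° of the pointer in both camera views, and handed the job in at 19 s with the arm clear; `hand_in()` returned no verdict.

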